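# Feed a canister carrier through the spring gate of a leak-test lane

### The job

Set the canister carrier down flat in the entry of the test lane, round nose towards the spring gate, and slide it along the lane floor through the gate until its nose is pressed firmly but gently against the stop screw of the backstop. Keep it pressed there for about half a second without ramming the stop, then let go and come away, leaving the carrier beyond the gate and the gate closed behind it; leave the other things on the bench alone.

Things in the scene. Friction and masses are not known exactly. Their poses are not given: they have to be found in the camera images.
- carrier: Loose part, 0.5 to 0.8 kg: grey sledge 90 mm long, 48 wide, 16 thick, from above square at the tail, half-round (radius 24) at the nose, with a steel canister (44 mm diameter, 70 tall, black end face) fixed upright on its middle; 86 mm tall in all. Origin: middle of its underside, on the canister's axis; x points to the nose, 45 mm away (the tail is 45 mm the other way), z up.
- nose (a point): Tip of the carrier's round nose, at its underside, 45 mm ahead of the carrier's origin; axes as the carrier's.
- lane: Fixed test lane: aluminium plate 385 by 104 mm, its top the lane floor 6 mm above the bench, with open-topped steel guides 16 mm high on it. Origin: on the bench under the middle of the gate line; x is the feed direction (entry, gate, backstop), y left, z up. Nothing in the lane, gate and posts included, stands higher than 40 mm above the bench. Clear floor at y = -28 to +28 mm.
- entry (a point): Middle of the lane's entry, on the lane floor, 75 mm before the gate line; axes as the lane's. The entry is straight, 56 mm wide between its guides and runs from 145 to 9 mm before the gate line; its outer end is open.
- nest (a point): A point on the lane floor's middle line, 120 mm past the gate line. Past the gate the right guide (y = -28 mm) runs straight on; the left side first widens, to make a bay for the open gate leaf up to 62 mm past the gate line, and narrows again to 56 mm clear width from 88 mm on to the lane's end at 240 mm.
- gate (a joint): Spring gate: steel leaf 58 mm long, 4 thick, 30 tall, 3 to 33 mm above the lane floor, on an upright post at x = 0, y = +32 mm of the lane. 0 = shut across the lane; it swings only towards the backstop, 1.57 = along the lane, 1.75 the limit. Its spring shuts it with 0.06 (shut) to 0.22 N m (open): a few N of push, besides 3 to 9 N of sliding friction. It can shut once the tail is 58 mm past it.
- gate_tip (a point): Free end of the gate leaf, at mid height.
- backstop: Fixed steel block across the lane, 50 mm wide, 28 tall, 195 to 203 mm past the gate line. Origin: on the lane floor, middle of its face that looks at the gate; x is the feed direction. From that face a brass stop screw (head 20 mm across, 13 mm above the lane floor) stands 5 to 40 mm out towards the gate, unmeasured and unyielding: the nose meets its head. Feel for it: 4 to 15 N; 22 N harms it.
- spare_canister: Bystander: loose steel canister without a carrier, 44 mm diameter, 70 mm tall. Origin: middle of its underside.
- big_canister: Bystander: large steel canister, 100 mm diameter, 125 mm tall. Origin: middle of its underside.
- rubber_ring: Bystander: black rubber ring, 80 mm outer diameter, 22 mm high. Origin: middle of its underside.
- wrench: Bystander: steel wrench, 170 mm long, lying flat.
- regulator: Bystander: brass gas regulator with a T handle, 112 mm tall. Origin: middle of its underside.
- brass_fitting: Bystander: small stepped brass fitting, 26 mm diameter, 40 mm tall, upright. Origin: middle of its underside.
- screwdriver: Bystander: screwdriver with a black handle, 180 mm long, lying flat.
Things that resemble listed ones, but are neither listed nor needed, are in the scene too. Of the things like the carrier, leave any that is pink; of the rest the smaller one is meant.

How it is judged:
On the way, in this order (a step that is already met when the one before it is completed fails the run):
1. the carrier stands flat on the lane floor in the entry, nose towards the closed gate (x of nose in the frame of lane between -0.085 and 0 m and y of carrier in the frame of lane between -0.008 and 0.008 m and angle between the x axis of carrier and the x axis of lane, either way round below 0.2 rad and z of carrier in the frame of lane below 0.0085 m and angle between carrier's own z axis and vertical below 0.06 rad and value of joint gate below 0.1 rad), for 0.1 s.
2. the carrier, flat on the lane floor, stands in the gateway and holds the gate open (x of nose in the frame of lane above 0.04 m and x of carrier in the frame of lane below 0.045 m and value of joint gate above 0.8 rad and contact force between carrier and gate above 0.2 N and z of carrier in the frame of lane below 0.01 m), for 0.05 s.
3. the nose is pressed against the stop screw of the backstop with at least 3 N for 0.3 s (contact force between carrier and backstop above 3 N and z of carrier in the frame of lane below 0.01 m), for 0.3 s.
At the end, for the whole second after the job is handed in: The carrier lies flat in the lane beyond the gate (within 10 mm of the lane's middle line, 0.2 rad of its direction), its nose no more than 43 mm from the backstop's block, at rest and released, and the gate is closed behind it (below 0.06 rad) (x of nose in the frame of backstop above -0.043 m and y of carrier in the frame of lane between -0.01 and 0.01 m and angle between the x axis of carrier and the x axis of lane, either way round below 0.2 rad and z of carrier in the frame of lane below 0.0085 m and angle between carrier's own z axis and vertical below 0.06 rad and linear speed of carrier below 0.01 m/s and value of joint gate below 0.06 rad); the robot touches nothing.
It fails at once if the carrier is rammed against the backstop or its screw (over 22 N) (contact force between carrier and backstop above 22 N).
It fails at once if the carrier is tipped over (more than 0.6 rad) (angle between carrier's own z axis and vertical above 0.6 rad).
It fails at once if a bystander is moved more than 20 mm (distance of any of spare_canister, big_canister, rubber_ring, wrench, regulator, brass_fitting, screwdriver from where it was at the start of the episode above 0.02 m).
It also fails if it takes over 72 s, if anything falls off the work surface, if the arm or the gripper's body presses on something with over 40 N, if the wrist force passes 120 N, or if a joint passes its speed limit or range.

### The arm

A 7-joint arm with a two-finger parallel gripper is mounted at the origin on the work surface. World frame = base frame: x ahead of the robot, y to its left, z up, the work surface at z = 0. Lengths are in m, angles in rad, forces in N, time in s.
With the tool pointing down it reaches from about 0.4 to 0.85 m from the base axis. Payload 10.4 kg.
Tool frame: the origin (TCP) lies at the very end of the fingers, on their centre line; the grasp point (between the pads) lies 19 mm behind it; z points along the fingers, y is the line along which they close (so a half turn about z gives the same grasp; the last joint's range is limited). The gripper opens to 85 mm and grips with 20 to 120 N. Pads are 22 mm wide; open, the fingers measure 114 mm over their backs; the gripper's body (76 mm by 85 mm) begins 54 mm behind the grasp point. The pads swing forward as they close: fully open they stand 13 mm farther back than shut.
Start: joints at [-1.255, 0.332, -0.065, 1.46, 0.022, 1.35, -0.088], TCP at [0.208, 0.59, 0.205] pointing down, gripper open.
Joint ranges: [-2.6, 2.6], [-0.5, 2.12], [-1.47, 1.34], [0.16, 2.42], [-1.27, 4.41], [0.06, 2.06], [-2.6, 2.6]. Speed limits (rad/s): [2.22, 2.22, 2.79, 2.79, 3.14, 3.14, 3.14].

### API

Orientations are given as a unit quaternion [x, y, z, w].
In Python, from workcell import * gives the robot as it stands.
- The arm moves only by the tool step_arm, never from a script. Its argument "commands" is one flat list of numbers, 7 for each row, row after row: the finger opening in mm, from 0 to 85.4, then the shift along the world's x, y, z as a fraction of full scale, then the turn, a rotation vector about the world's x, y, z as a fraction of full scale. A call has exactly 10 rows; each row is the pose to reach, as a shift and turn from the pose commanded when the call began, turning the shorter way round; what a row does not reach only later rows make up. Full scale, the value 1, is 0.6 m for a shift and pi rad for a turn. A row lasts 1/8 s, in which the tool goes at most 62.5 mm and 10.7 degrees, less where a joint would pass 70% of its speed; a pose out of reach is approached as far as the arm can. A call with a number of a shift or a turn outside -1 to 1 is refused whole. A call with a gripper value outside its range is refused whole. The fingers move at their own pace and stop on an object; "squeeze" is the grip in N (left out, the last holds). Time passes only in rows, so rows that repeat a pose let the fingers close, or fill a call up. It gives the time, the measured TCP pose, the force, the opening and the grip force at its end, in the units of the state.
- get_obs(): the state, without advancing time (a new reading comes with each control period).
- camera(name): name is "scene" or "top" or "wrist"; returns the picture (384x512x3 uint8, red, green, blue); there is no depth.
- camera_params(name): a dict with "mtx" (3x3 intrinsics, pixels), "extrinsics" (4x4, takes a point from world to camera coordinates); the wrist camera has in their place "tool_from_camera" (4x4, takes a point from camera to tool coordinates, whose origin is the TCP and whose axes are the flange's). Camera axes: x right, y down, z forward; pixel columns grow to the right and rows downward; lengths in m; the calibration is good to about 2 mm. A picture is of the moment at which its call begins: read the wrist's pose just before it. camera_params takes no time and is no camera call.
- hand_in(): hands the job in; it is judged then, once.
The state is a dict: "clock": time; "joint_pos": joint angles; "joint_velocities": joint speeds; "tau": joint torques, N m; "position": TCP position; "ee_rot": TCP orientation; "ft_force": force on the tool from outside, world axes, zero at the start; "torque": the same for the moment, N m; "grip_width": opening from 0.0 (shut) to 1.0 (fully open); "grasp_force": force on a finger pad.
Only numpy, scipy, OpenCV 4.12 (cv2) and the standard library are available. Lean on these libraries where they do the work, as an engineer would, in place of code of your own. Each camera call takes 0.05 s, during which the arm holds its last target. There are 200 camera calls.

## Working session

There is one attempt and no reset: what is moved stays moved. The work goes in short steps, Python scripts to look and compute and a tool call to move; the robot and the scene stay as the last step left them, time stands still between calls to the robot, and variables do not carry over. Pictures are saved under pics/ and viewed, at most 10 in all, crops included, and the job is handed in when it is done.

Besides the shell and the picture viewer there is one more tool, called as name(argument=value, ...) on one line, values as JSON. step_arm: Moves the arm, as the interface text tells. Its arguments: {"type":"object","properties":{"commands":{"type":"array","items":{"type":"number"}},"squeeze":{"type":"number"}},"required":["commands"]}

```bash
ls; mkdir -p pics; python3 - <<'E'
from workcell import *
import cv2
o=get_obs();print(o)
for n in ("scene","top"):
    im=camera(n);cv2.imwrite(f"pics/{n}0.png",im[:,:,::-1]); p=camera_params(n);print(p)
print(camera_params("wrist"))
E
```

```text
pics
{'clock': 0.0, 'joint_pos': array([-1.25460552,  0.33287662, -0.06470203,  1.46095567,  0.02159837,
        1.34988515, -0.08850235]), 'joint_velocities': array([ 0.00021581, -0.00072375,  0.00062102,  0.00014741, -0.0006209 ,
       -0.00114131, -0.00068608]), 'tau': array([ 9.73721967e-05, -6.25450230e+01,  4.95804066e-02, -3.91603124e+01,
        1.64000614e-02,  9.80363286e-03,  3.21760922e-05]), 'position': array([0.20758402, 0.58908034, 0.20450614]), 'ee_rot': array([ 1.68576294e-01,  9.85688350e-01, -7.09128209e-04, -8.87982482e-05]), 'ft_force': array([-0.75689236,  1.02155471,  1.07759885]), 'torque': array([-0.01669509,  0.02279687, -0.03330042]), 'grasp_force': 0.0, 'grip_width': 0.9980238392010201}
{'mtx': array([[469.4417546 ,   0.        , 253.39841721],
       [  0.        , 469.4417546 , 193.32475804],
       [  0.        ,   0.        ,   1.        ]]), 'extrinsics': array([[ 0.83079238,  0.55654614,  0.00635823, -0.46907963],
       [ 0.36889045, -0.5420405 , -0.75505757, -0.1853176 ],
       [-0.41677795,  0.62964156, -0.65562767,  1.87504158],
       [ 0.    
[... 295 characters left out ...]
0.984189  ,  0.00139937, -0.17711593,  0.55569951],
       [ 0.17710636, -0.00527854, -0.98417756,  1.1169783 ],
       [ 0.        ,  0.        ,  0.        ,  1.        ]])}
{'mtx': array([[322.84794833,   0.        , 252.69427657],
       [  0.        , 322.84794833, 194.57950471],
       [  0.        ,   0.        ,   1.        ]]), 'tool_from_camera': array([[ 4.09864109e-04, -9.59702529e-01, -2.81017595e-01,
         7.14365675e-02],
       [ 9.99999912e-01,  3.67215771e-04,  2.04421964e-04,
        -4.90053866e-05],
       [-9.29901834e-05, -2.81017653e-01,  9.59702594e-01,
        -1.68459527e-01],
       [ 0.00000000e+00,  0.00000000e+00,  0.00000000e+00,
         1.00000000e+00]])}
```

View pics/top0.png

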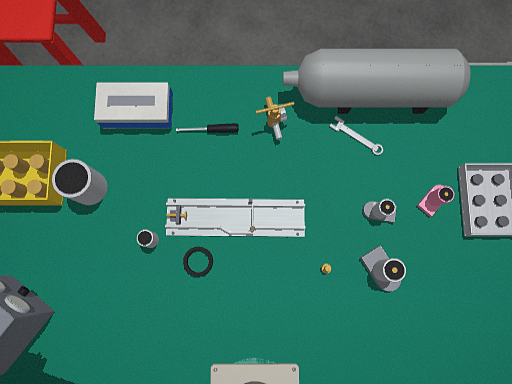

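View pics/scene0.png

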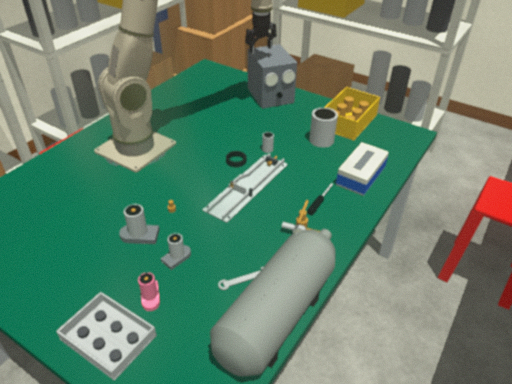

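Top view: the backstop is at left (177,215), the gate at (252,215) and the entry end at (305,217). The meant carrier is at (381,210). A larger one is at (385,270) and a pink one at (437,198). Enlarging these regions.

```bash
python3 - <<'E'
import cv2,numpy as np
im=cv2.imread("pics/top0.png")
a=cv2.resize(im[190:245,155:315],None,fx=5,fy=5,interpolation=cv2.INTER_CUBIC)
b=cv2.resize(im[190:230,355:455],None,fx=8,fy=8,interpolation=cv2.INTER_CUBIC)
cv2.imwrite("pics/crop1.png",np.vstack([a,b]))
E
```

```text
(no output)
```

View pics/crop1.png

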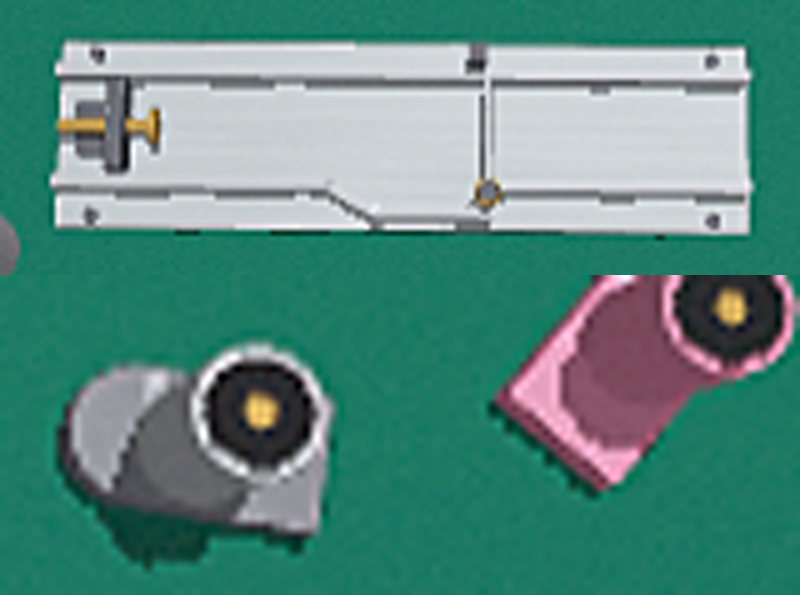

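```bash
cat > h.py <<'E'
import numpy as np
from scipy.spatial.transform import Rotation as R
from workcell import *
def back(n,uv,z,obs=None):
    p=camera_params(n); K=p["mtx"]
    if n=="wrist":
        T=np.eye(4);T[:3,:3]=R.from_quat(obs["ee_rot"]).as_matrix();T[:3,3]=obs["position"];C=T@p["tool_from_camera"]
    else: C=np.linalg.inv(p["extrinsics"])
    d=C[:3,:3]@np.linalg.inv(K)@np.array([uv[0],uv[1],1]); o=C[:3,3]
    return o+d*(z-o[2])/d[2]
def proj(n,X,obs=None):
    p=camera_params(n)
    if n=="wrist":
        T=np.eye(4);T[:3,:3]=R.from_quat(obs["ee_rot"]).as_matrix();T[:3,3]=obs["position"];E=np.linalg.inv(T@p["tool_from_camera"])
    else: E=p["extrinsics"]
    c=(E@np.r_[X,1])[:3]; q=p["mtx"]@c; return q[:2]/q[2]
E
python3 - <<'E'
from h import *
np.set_printoptions(precision=4,suppress=True)
A=lambda x,y:(155+x/5-.4,190+y/5-.4)
B=lambda x,y:(355+x/8-.44,190+(y-275)/8-.44)
P={}
for k,(q,z) in dict(bsR=(A(62,42),.006),enR=(A(748,46),.006),bsL=(A(55,228),.006),enL=(A(748,234),.006),post=(A(487,192),.04),
 gateline=(A(487,90),.036),screw=(A(158,126),.019),can=(B(261,411),.086),tailR=(B(318,528),.016),noseleft=(B(68,430),.016),tailL=(B(330,395),.016)).items():
    P[k]=back("top",q,z);print(k,P[k])
n=np.linalg.norm
print(n(P["bsR"]-P["enR"]),n(P["bsL"]-P["enL"]),n(P["bsR"]-P["bsL"]),n(P["enR"]-P["enL"]))
f=P["bsR"]+P["bsL"]-P["enR"]-P["enL"];f/=n(f);print("feed",f,np.arctan2(f[1],f[0]))
m=(P["enR"]+P["enL"])/2; m2=(P["bsR"]+P["bsL"])/2
print("gate origin",m+.145*f,m2-.24*f,"entry",m+.07*f)
E
```

```text
bsR [0.5562 0.2445 0.006 ]
enR [ 0.5533 -0.1412  0.006 ]
bsL [0.4517 0.2448 0.006 ]
enL [ 0.4477 -0.1388  0.006 ]
post [0.4678 0.0055 0.04  ]
gateline [0.524  0.0055 0.036 ]
screw [0.5068 0.1873 0.019 ]
can [ 0.5187 -0.3487  0.086 ]
tailR [ 0.4884 -0.3881  0.016 ]
noseleft [ 0.5228 -0.3031  0.016 ]
tailL [ 0.535 -0.395  0.016]
0.38569736394461324 0.3836508129557978 0.10446291446772028 0.10568910651073878
feed [0.009 1.    0.   ] 1.5618389967082005
gate origin [0.5018 0.005  0.006 ] [0.5018 0.0047 0.006 ] entry [ 0.5011 -0.07    0.006 ]
```

step_arm(commands=[85, 0.48, -0.9, 0.08, 0, 0, 0.06, 85, 0.48, -0.9, 0.08, 0, 0, 0.06, 85, 0.48, -0.9, 0.08, 0, 0, 0.06, 85, 0.48, -0.9, 0.08, 0, 0, 0.06, 85, 0.48, -0.9, 0.08, 0, 0, 0.06, 85, 0.48, -0.9, 0.08, 0, 0, 0.06, 85, 0.48, -0.9, 0.08, 0, 0, 0.06, 85, 0.48, -0.9, 0.08, 0, 0, 0.06, 85, 0.48, -0.9, 0.08, 0, 0, 0.06, 85, 0.48, -0.9, 0.08, 0, 0, 0.06], squeeze=50)

```text
clock: 1.35
position: [0.4963, 0.047, 0.2535]
ee_rot: [0.076, 0.997, 0.0, 0.0]
ft_force: [1.4, 1.4, 1.2]
grip_width: 1.0
grasp_force: 0.0
```

step_arm(commands=[85, 0.04, -0.66, -0.04, 0, 0, 0, 85, 0.04, -0.66, -0.04, 0, 0, 0, 85, 0.04, -0.66, -0.04, 0, 0, 0, 85, 0.04, -0.66, -0.04, 0, 0, 0, 85, 0.04, -0.66, -0.04, 0, 0, 0, 85, 0.04, -0.66, -0.04, 0, 0, 0, 85, 0.04, -0.66, -0.04, 0, 0, 0, 85, 0.04, -0.66, -0.04, 0, 0, 0, 85, 0.04, -0.66, -0.04, 0, 0, 0, 85, 0.04, -0.66, -0.04, 0, 0, 0])

```text
clock: 2.6
position: [0.5203, -0.345, 0.2295]
ee_rot: [0.074, 0.997, 0.0, 0.0]
ft_force: [-0.3, -0.3, 0.0]
grip_width: 0.997
grasp_force: 0.0
```

```bash
python3 - <<'E'
from h import *
import cv2
o=get_obs();print(o["position"],o["ee_rot"],o["ft_force"])
im=camera("wrist")
for z,r in ((.086,.022),):
    pass
print("pred can top",proj("wrist",[.5187,-.3487,.086],o),"tail corners",proj("wrist",[.4884,-.3881,.016],o),proj("wrist",[.535,-.395,.016],o))
cv2.imwrite("pics/w1.png",im[:,:,::-1])
E
```

```text
[ 0.52033639 -0.34502631  0.22950472] [7.40426910e-02 9.97254956e-01 4.08524780e-04 2.57324801e-04] [-0.26288291 -0.33186834  0.01287704]
pred can top [248.6379692  174.14258558] tail corners [212.27324753 140.90915422] [213.6693544  179.88103873]
```

View pics/w1.png

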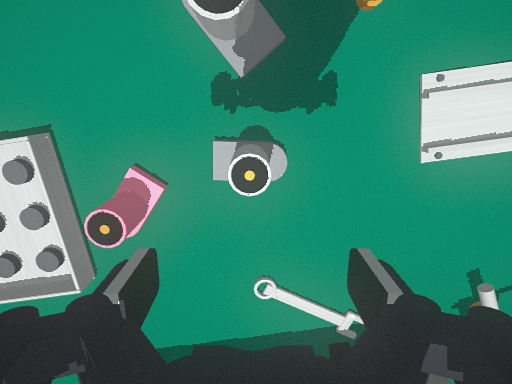

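The wrist image shows the canister top at (249.5,175), as predicted within 1 px. The tail edge is vertical at column 213, so the tool is already aligned with the carrier. Next I descend and grip.

step_arm(commands=[85, -0.001, -0.005, -0.09, 0, 0, 0, 85, -0.001, -0.005, -0.18, 0, 0, 0, 85, -0.001, -0.005, -0.26, 0, 0, 0, 85, -0.001, -0.005, -0.318, 0, 0, 0, 85, -0.001, -0.005, -0.318, 0, 0, 0, 30, -0.001, -0.005, -0.318, 0, 0, 0, 30, -0.001, -0.005, -0.318, 0, 0, 0, 30, -0.001, -0.005, -0.318, 0, 0, 0, 30, -0.001, -0.005, -0.318, 0, 0, 0, 30, -0.001, -0.005, -0.318, 0, 0, 0], squeeze=50)

```text
clock: 3.9
position: [0.5202, -0.3497, 0.0405]
ee_rot: [0.075, 0.997, -0.0, 0.001]
ft_force: [-2.3, 2.8, 8.8]
grip_width: 0.497
grasp_force: 50.0
```

step_arm(commands=[30, 0, 0, 0.05, 0, 0, 0, 30, 0, 0, 0.1, 0, 0, 0, 30, -0.006, 0.08, 0.1, 0, 0, 0.01, 30, -0.012, 0.16, 0.1, 0, 0, 0.02, 30, -0.018, 0.24, 0.1, 0, 0, 0.03, 30, -0.024, 0.32, 0.1, 0, 0, 0.04, 30, -0.028, 0.38, 0.1, 0, 0, 0.044, 30, -0.031, 0.42, 0.1, 0, 0, 0.044, 30, -0.031, 0.43, 0.1, 0, 0, 0.044, 30, -0.031, 0.43, 0.1, 0, 0, 0.044])

```text
clock: 5.15
position: [0.5004, -0.0918, 0.0986]
ee_rot: [0.006, 1.0, 0.0, 0.0]
ft_force: [-0.4, -0.3, -6.2]
grip_width: 0.491
grasp_force: 53.6
```

```bash
python3 - <<'E'
from h import *
import cv2
o=get_obs();print(o["position"],o["ee_rot"],o["ft_force"],o["grip_width"])
im=camera("wrist");cv2.imwrite("pics/w2.png",im[:,:,::-1])
im=camera("top");cv2.imwrite("pics/t2.png",im[:,:,::-1])
c=cv2.resize(im[185:255,240:345,::-1],None,fx=7,fy=7,interpolation=cv2.INTER_CUBIC);cv2.imwrite("pics/t2c.png",c)
E
```

```text
[ 0.50039947 -0.09181521  0.09863213] [5.98779683e-03 9.99982073e-01 9.42183484e-06 2.01584117e-05] [-0.44916112 -0.32539747 -6.16051441] 0.4913567757344561
```

View pics/w2.png

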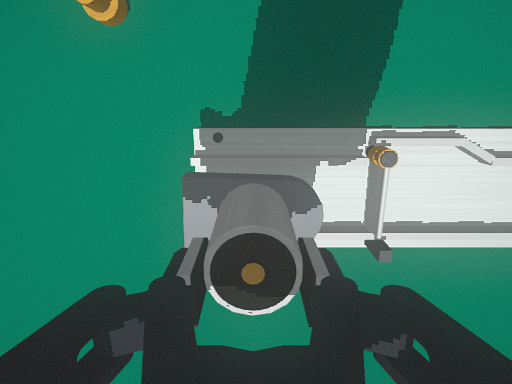

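```bash
python3 - <<'E'
from h import *
np.set_printoptions(precision=4,suppress=True)
o=dict(position=np.array([.5004,-.0918,.0986]),ee_rot=np.array([.00599,.99998,0,0]))
b=.058
for k,uv,z in (("can top",(253,270),b+.086),("sledgeL",(240,174.5),b+.016),("tail top",(183,178),b+.016),("tail mid",(183,215),b+.016),("plateL",(300,128.5),.006),("plateL2",(480,128.5),.006),("plateR",(350,247),.006),("plateR2",(480,247),.006),("end",(194,140),.006),("post",(389,158),.04),("guideL@top inner?",(240,157),.022)):
    print(k,back("wrist",uv,z,o))
E
```

```text
can top [ 0.4985 -0.0917  0.144 ]
sledgeL [ 0.4726 -0.0992  0.074 ]
tail top [ 0.4744 -0.1343  0.074 ]
tail mid [ 0.4985 -0.136   0.074 ]
plateL [ 0.4511 -0.0536  0.006 ]
plateL2 [0.4528 0.0895 0.006 ]
plateR [ 0.5547 -0.0063  0.006 ]
plateR2 [0.5561 0.1087 0.006 ]
end [ 0.4592 -0.1384  0.006 ]
post [0.4695 0.0053 0.04  ]
guideL@top inner? [ 0.4707 -0.1012  0.022 ]
```

View pics/t2c.png

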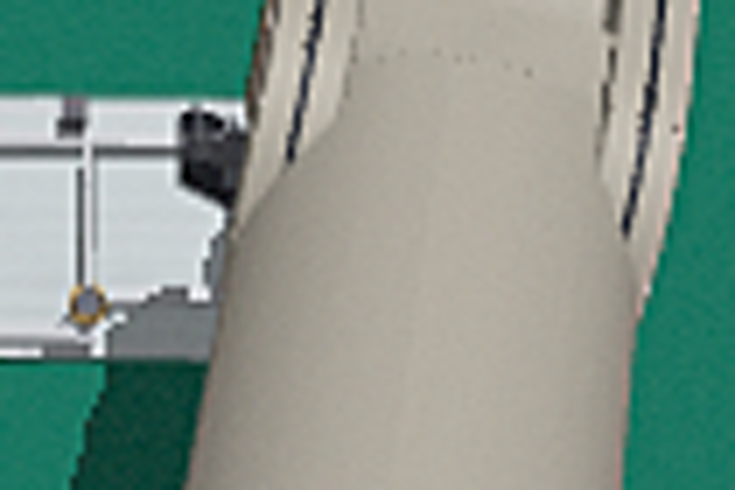

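The wrist picture shows the carrier's far edge at row 174.5 and the lane edges at rows 128.5 and 247. The carrier sits about 3 mm low in x, so I correct that and lower it.

step_arm(commands=[30, 0.005, 0, 0, 0, 0, 0, 30, 0.005, 0, -0.02, 0, 0, 0, 30, 0.005, 0, -0.04, 0, 0, 0, 30, 0.005, 0, -0.055, 0, 0, 0, 30, 0.005, 0, -0.065, 0, 0, 0, 30, 0.005, 0, -0.075, 0, 0, 0, 30, 0.005, 0, -0.08, 0, 0, 0, 30, 0.005, 0, -0.083, 0, 0, 0, 30, 0.005, 0, -0.085, 0, 0, 0, 30, 0.005, 0, -0.085, 0, 0, 0])

```text
clock: 6.5
position: [0.504, -0.0917, 0.0476]
ee_rot: [0.006, 1.0, -0.0, 0.001]
ft_force: [4.9, -0.4, -5.6]
grip_width: 0.494
grasp_force: 55.4
```

```bash
python3 - <<'E'
from h import *
import cv2
o=get_obs();print(o["position"],o["ee_rot"],o["ft_force"],o["torque"])
im=camera("wrist");cv2.imwrite("pics/w3.png",im[:,:,::-1])
E
```

```text
[ 0.50400053 -0.091679    0.04761795] [ 6.00972739e-03  9.99981800e-01 -1.19534590e-04  5.18327353e-04] [ 4.92048626 -0.37963194 -5.62419746] [-0.0266745  -1.3754162   0.20898167]
```

View pics/w3.png

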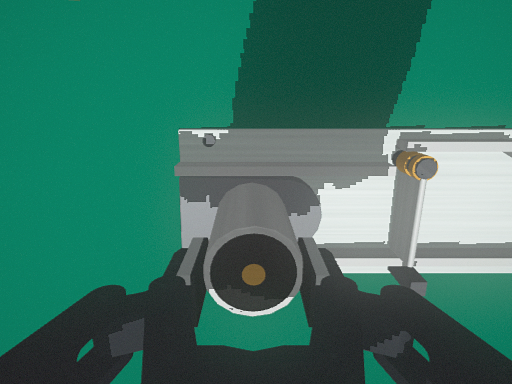

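Fx = +4.9 N with the weight still hanging, and the sledge edge (row 177) touches the left guide. I shift 4 mm to +x.

step_arm(commands=[30, 0.002, 0, 0, 0, 0, 0, 30, 0.004, 0, 0, 0, 0, 0, 30, 0.006, 0, 0, 0, 0, 0, 30, 0.007, 0, 0, 0, 0, 0, 30, 0.007, 0, 0, 0, 0, 0, 30, 0.007, 0, 0, 0, 0, 0, 30, 0.007, 0, 0, 0, 0, 0, 30, 0.007, 0, 0, 0, 0, 0, 30, 0.007, 0, 0, 0, 0, 0, 30, 0.007, 0, 0, 0, 0, 0])

```text
clock: 7.8
position: [0.5077, -0.0915, 0.0475]
ee_rot: [0.006, 1.0, 0.0, -0.0]
ft_force: [0.1, -0.4, -7.2]
grip_width: 0.493
grasp_force: 55.4
```

```bash
python3 - <<'E'
from h import *
import cv2
np.set_printoptions(precision=4,suppress=True)
o=get_obs();print(o["position"],o["ee_rot"],o["ft_force"],o["torque"])
im=camera("wrist");c=cv2.resize(im[110:330,160:440,::-1],None,fx=2.5,fy=2.5,interpolation=cv2.INTER_CUBIC);cv2.imwrite("pics/w4.png",c)
# predicted lane centreline +-28 guide edges, and carrier edges
f=np.array([.009,1,0]);n=np.array([-1,.009,0]);L=np.array([.5018,.005,0])
for y in (.028,): print("guideL inner top",[((proj("wrist",L+f*x+n*y+[0,0,.022],o)-[160,110])*2.5) for x in(-.14,-.05)])
E
```

```text
[ 0.5077 -0.0915  0.0475] [ 0.0061  1.      0.0001 -0.    ] [ 0.145  -0.3687 -7.1833] [ 0.0092 -0.0041 -0.043 ]
guideL inner top [array([ 52.3624, 132.5529]), array([422.0853, 131.5537])]
```

View pics/w4.png

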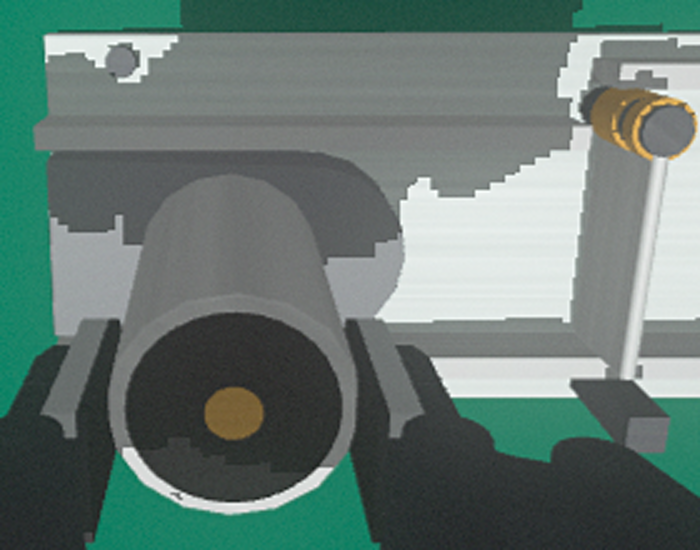

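```bash
python3 - <<'E'
from h import *
np.set_printoptions(precision=1,suppress=True)
o=get_obs()
f=np.array([.009,1,0]);n=np.array([-1,.009,0]);L=np.array([.5018,.005,0])
P=lambda X:(proj("wrist",X,o)-[160,110])*2.5
for nm,y,z in (("guideL top",.028,.022),("guideL bottom",.028,.006),("guideR top",-.028,.022),("guideRbot",-.028,.006),("plateL",.052,.006),("plateR",-.052,.006)):
    print(nm,P(L+f*-.145+n*y+[0,0,z]),P(L+f*-.03+n*y+[0,0,z]))
for cx in (.500,.503,.506):
    c=np.array([cx,-.0915,.007]); print(cx,"tail corners",P(c-f*.045+n*.024+[0,0,.016]),P(c-f*.045-n*.024+[0,0,.016]),P(c-f*.045-n*.024),"can",P(c+[0,0,.086]))
E
```

```text
guideL top [ 31.9 132.5] [504.3 131.2]
guideL bottom [ 46.4 121.1] [484.6 119.9]
guideR top [ 47.3 342.7] [484.7 341.6]
guideRbot [ 59.7 317.9] [467.6 316.9]
plateL [40.  27.5] [492.6  26.3]
plateR [ 64.9 394.2] [461.  393.2]
0.5 tail corners [ 46.2 145.7] [ 58.6 327. ] [ 70.4 303. ] can [231.3 369.3]
0.503 tail corners [ 47.1 157.7] [ 59.4 337.6] [ 71.1 313. ] can [231.5 385.3]
0.506 tail corners [ 48.1 169.7] [ 60.3 348.1] [ 71.9 322.8] can [231.7 401.1]
```

```bash
python3 - <<'E'
import cv2
im=cv2.imread("pics/w4.png",0)
for c in (40,470,520):
    print(c,[(r,int(im[r,c])) for r in range(20,200,3)])
for c in (430,500): print(c,[(r,int(im[r,c])) for r in range(300,410,3)])
print("sledge col 52:",[(r,int(im[r,56])) for r in range(110,360,4)])
print("sledge col 85:",[(r,int(im[r,90])) for r in range(110,360,4)])
E
```

```text
40 [(20, 100), (23, 98), (26, 101), (29, 95), (32, 95), (35, 96), (38, 83), (41, 92), (44, 95), (47, 93), (50, 97), (53, 101), (56, 96), (59, 97), (62, 97), (65, 100), (68, 98), (71, 100), (74, 98), (77, 98), (80, 97), (83, 99), (86, 95), (89, 101), (92, 100), (95, 102), (98, 99), (101, 100), (104, 99), (107, 102), (110, 101), (113, 102), (116, 98), (119, 101), (122, 112), (125, 115), (128, 124), (131, 122), (134, 122), (137, 123), (140, 125), (143, 121), (146, 124), (149, 119), (152, 103), (155, 97), (158, 98), (161, 103), (164, 102), (167, 97), (170, 99), (173, 97), (176, 98), (179, 98), (182, 100), (185, 99), (188, 99), (191, 96), (194, 101), (197, 101)]
470 [(20, 66), (23, 63), (26, 65), (29, 68), (32, 96), (35, 125), (38, 125), (41, 126), (44, 124), (47, 126), (50, 124), (53, 123), (56, 125), (59, 124), (62, 124), (65, 125), (68, 127), (71, 126), (74, 126), (77, 129), (80, 126), (83, 125), (86, 128), (89, 129), (92, 131), (95, 132), (98, 125), (101, 125), (104, 126), (107, 126), (110, 126), (113, 130), (116, 119), (119, 117), (122, 116), (125, 120), (128, 127), (131, 127), (134,
[... 2636 characters left out ...]
 (122, 114), (126, 120), (130, 123), (134, 123), (138, 123), (142, 123), (146, 124), (150, 106), (154, 85), (158, 85), (162, 90), (166, 92), (170, 91), (174, 93), (178, 92), (182, 89), (186, 90), (190, 91), (194, 92), (198, 91), (202, 92), (206, 90), (210, 91), (214, 90), (218, 92), (222, 92), (226, 89), (230, 79), (234, 175), (238, 165), (242, 162), (246, 164), (250, 162), (254, 165), (258, 162), (262, 164), (266, 163), (270, 161), (274, 162), (278, 163), (282, 160), (286, 160), (290, 162), (294, 161), (298, 161), (302, 159), (306, 158), (310, 159), (314, 161), (318, 138), (322, 106), (326, 109), (330, 109), (334, 109), (338, 109), (342, 108), (346, 110), (350, 110), (354, 111), (358, 111)]
```

The profiles put the inner top edges of the guides at rows 150 and 356, and the sledge at 152 to 336. The carrier has rolled slightly in the pads against the left guide. I set it down, open to let it stand flat, and regrip.

step_arm(commands=[30, 0, 0, -0.002, 0, 0, 0, 30, 0, 0, -0.003, 0, 0, 0, 30, 0, 0, -0.004, 0, 0, 0, 30, 0, 0, -0.004, 0, 0, 0, 65, 0, 0, -0.004, 0, 0, 0, 65, 0, 0, -0.004, 0, 0, 0, 65, 0, 0, -0.004, 0, 0, 0, 65, 0, 0, -0.004, 0, 0, 0, 65, 0, 0, -0.004, 0, 0, 0, 65, 0, 0, -0.004, 0, 0, 0])

```text
clock: 9.1
position: [0.5077, -0.0915, 0.0451]
ee_rot: [0.006, 1.0, 0.0, -0.0]
ft_force: [-0.3, -1.2, 0.6]
grip_width: 0.763
grasp_force: 0.0
```

```bash
python3 - <<'E'
from h import *
import cv2
o=get_obs();print(o["position"],o["ee_rot"],o["ft_force"],o["torque"],o["clock"])
im=camera("wrist");c=cv2.resize(im[110:330,160:440,::-1],None,fx=2.5,fy=2.5,interpolation=cv2.INTER_CUBIC);cv2.imwrite("pics/w5.png",c)
E
```

```text
[ 0.50770371 -0.0914949   0.04511603] [ 6.02118663e-03  9.99981872e-01  3.72748806e-05 -2.26929676e-05] [-0.25797469 -1.1943292   0.62642128] [-0.07300724 -0.01955511  0.02807075] 9.1
```

View pics/w5.png

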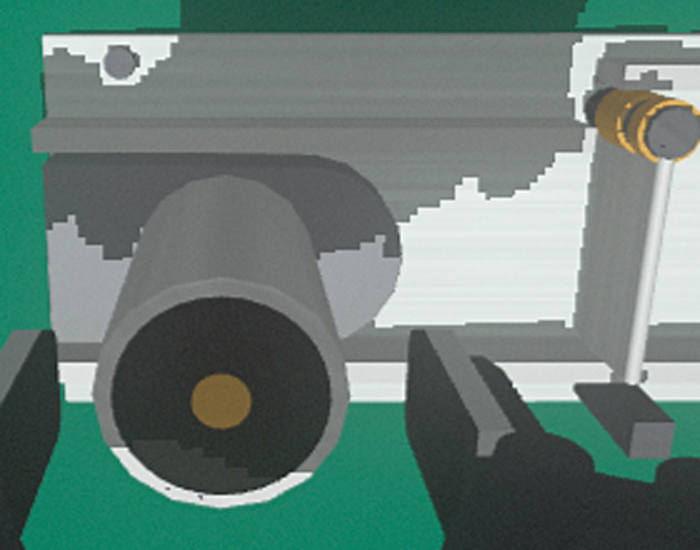

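The carrier now stands flat in the entry, with its left edge at row 154 (just clear of the left guide) and the nose at about -0.05 m, towards the gate. I regrip and pull it about 3 mm to the middle.

step_arm(commands=[65, -0.003, 0, 0, 0, 0, 0, 65, -0.003, 0, 0, 0, 0, 0, 30, -0.003, 0, 0, 0, 0, 0, 30, -0.003, 0, 0, 0, 0, 0, 30, -0.003, 0, 0, 0, 0, 0, 30, -0.003, 0, 0, 0, 0, 0, 30, -0.001, 0, 0, 0, 0, 0, 30, 0.001, 0, 0, 0, 0, 0, 30, 0.002, 0, 0, 0, 0, 0, 30, 0.002, 0, 0, 0, 0, 0], squeeze=40)

```text
clock: 10.4
position: [0.5082, -0.0917, 0.0459]
ee_rot: [0.006, 1.0, 0.0, -0.001]
ft_force: [-9.0, -0.3, 18.8]
grip_width: 0.499
grasp_force: 41.7
```

step_arm(commands=[30, 0, 0, 0.0012, 0, 0, 0, 30, 0, 0, 0.0012, 0, 0, 0, 30, 0, 0.01, 0.0012, 0, 0, 0, 30, 0, 0.02, 0.0012, 0, 0, 0, 30, 0, 0.03, 0.0012, 0, 0, 0, 30, 0, 0.04, 0.0012, 0, 0, 0, 30, 0.001, 0.05, 0.0012, 0, 0, 0, 30, 0.001, 0.06, 0.0012, 0, 0, 0, 30, 0.001, 0.07, 0.0012, 0, 0, 0, 30, 0.001, 0.08, 0.0012, 0, 0, 0])

```text
clock: 11.65
position: [0.5094, -0.043, 0.0458]
ee_rot: [0.006, 1.0, 0.0, -0.0]
ft_force: [-0.7, -0.0, -7.0]
grip_width: 0.499
grasp_force: 41.4
```

step_arm(commands=[30, 0, 0.01, -0.0005, 0, 0, 0, 30, 0, 0.02, -0.0005, 0, 0, 0, 30, 0, 0.03, -0.0005, 0, 0, 0, 30, 0, 0.04, -0.0005, 0, 0, 0, 30, 0.001, 0.05, -0.0005, 0, 0, 0, 30, 0.001, 0.06, -0.0005, 0, 0, 0, 30, 0.001, 0.07, -0.0005, 0, 0, 0, 30, 0.001, 0.08, -0.0005, 0, 0, 0, 30, 0.001, 0.09, -0.0005, 0, 0, 0, 30, 0.001, 0.1, -0.0005, 0, 0, 0])

```text
clock: 12.9
position: [0.5109, 0.0157, 0.0459]
ee_rot: [0.007, 1.0, -0.001, 0.001]
ft_force: [1.2, -5.0, -5.4]
grip_width: 0.502
grasp_force: 41.6
```

```bash
python3 - <<'E'
from h import *
import cv2
o=get_obs();print(o["position"],o["ft_force"],o["torque"],o["clock"])
im=camera("wrist");cv2.imwrite("pics/w6.png",im[:,:,::-1])
E
```

```text
[0.51089685 0.01567372 0.04589481] [ 1.17137511 -4.95066112 -5.44151023] [-1.34809622 -0.50953875  0.05271512] 12.9
```

View pics/w6.png

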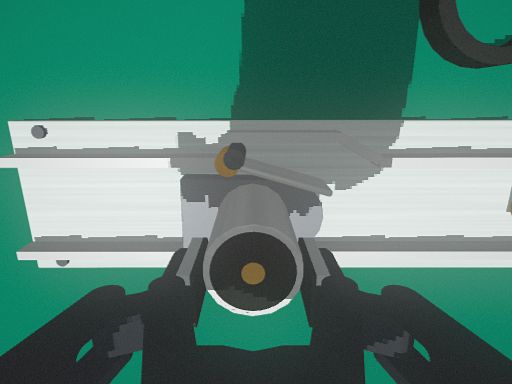

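The gate is open: the leaf runs from (235,155) to (330,190) along the carrier's left side, and the carrier is upright and centred. I continue past the gate.

step_arm(commands=[30, 0, 0.01, -0.0005, 0, 0, 0, 30, 0, 0.025, -0.0005, 0, 0, 0, 30, 0, 0.04, -0.0005, 0, 0, 0, 30, 0, 0.055, -0.0005, 0, 0, 0, 30, 0, 0.07, -0.0005, 0, 0, 0, 30, 0, 0.085, -0.0005, 0, 0, 0, 30, 0, 0.1, -0.0005, 0, 0, 0, 30, 0, 0.12, -0.0005, 0, 0, 0, 30, 0, 0.14, -0.0005, 0, 0, 0, 30, 0, 0.15, -0.0005, 0, 0, 0])

```text
clock: 14.2
position: [0.511, 0.1071, 0.0458]
ee_rot: [0.006, 1.0, 0.0, 0.001]
ft_force: [2.6, -2.0, -4.1]
grip_width: 0.501
grasp_force: 41.7
```

```bash
python3 - <<'E'
from h import *
import cv2
o=get_obs();print(o["position"],o["ft_force"],o["torque"],o["clock"])
im=cv2.cvtColor(camera("top"),cv2.COLOR_RGB2HSV)
# brass screw head pixels, old and new
for I in (im,cv2.cvtColor(cv2.imread("pics/top0.png"),cv2.COLOR_BGR2HSV)):
    m=cv2.inRange(I[205:225,160:200],(15,110,90),(30,255,255));ys,xs=m.nonzero();print(len(xs),xs.min()+160 if len(xs) else 0,xs.max()+160 if len(xs) else 0)
u=187; print(back("top",(u,215),.019),back("top",(u+.5,215),.019))
E
```

```text
[0.51097694 0.10709548 0.04582907] [ 2.55617437 -2.00896373 -4.05516418] [-0.28144419 -0.48983325 -0.02343639] 14.2
2 167 167
42 167 186
[0.50621685 0.18505426 0.019     ] [0.50621457 0.1836752  0.019     ]
```

step_arm(commands=[30, 0, 0.005, -0.0003, 0, 0, 0, 30, 0, 0.01, -0.0003, 0, 0, 0, 30, 0, 0.015, -0.0003, 0, 0, 0, 30, 0, 0.02, -0.0003, 0, 0, 0, 30, 0, 0.025, -0.0003, 0, 0, 0, 30, 0, 0.03, -0.0003, 0, 0, 0, 30, 0, 0.034, -0.0003, 0, 0, 0, 30, 0, 0.037, -0.0003, 0, 0, 0, 30, 0, 0.038, -0.0003, 0, 0, 0, 30, 0, 0.038, -0.0003, 0, 0, 0])

```text
clock: 15.5
position: [0.5103, 0.1285, 0.0455]
ee_rot: [0.007, 1.0, -0.0, 0.0]
ft_force: [0.0, -4.2, 5.4]
grip_width: 0.503
grasp_force: 42.6
```

step_arm(commands=[30, 0, 0, 0.0003, 0, 0, 0, 30, 0, 0.0005, 0.0003, 0, 0, 0, 30, 0, 0.001, 0.0003, 0, 0, 0, 30, 0, 0.0015, 0.0003, 0, 0, 0, 30, 0, 0.002, 0.0003, 0, 0, 0, 30, 0, 0.0025, 0.0003, 0, 0, 0, 30, 0, 0.003, 0.0003, 0, 0, 0, 30, 0, 0.0035, 0.0003, 0, 0, 0, 30, 0, 0.004, 0.0003, 0, 0, 0, 30, 0, 0.004, 0.0003, 0, 0, 0])

```text
clock: 16.75
position: [0.5103, 0.1312, 0.0456]
ee_rot: [0.006, 1.0, -0.0, 0.0]
ft_force: [0.1, -6.1, 4.4]
grip_width: 0.497
grasp_force: 42.5
```

step_arm(commands=[30, 0, 0, 0.0004, 0, 0, 0, 30, 0, 0.0005, 0.0004, 0, 0, 0, 30, 0, 0.001, 0.0004, 0, 0, 0, 30, 0, 0.0015, 0.0004, 0, 0, 0, 30, 0, 0.002, 0.0004, 0, 0, 0, 30, 0, 0.0025, 0.0004, 0, 0, 0, 30, 0, 0.003, 0.0004, 0, 0, 0, 30, 0, 0.0035, 0.0004, 0, 0, 0, 30, 0, 0.004, 0.0004, 0, 0, 0, 30, 0, 0.004, 0.0004, 0, 0, 0])

```text
clock: 18.0
position: [0.5101, 0.134, 0.0455]
ee_rot: [0.006, 1.0, -0.0, -0.0]
ft_force: [-0.1, -5.1, 2.7]
grip_width: 0.5
grasp_force: 42.4
```

Still sliding freely (friction about 5 N).

step_arm(commands=[30, 0, 0, 0.0004, 0, 0, 0, 30, 0, 0.0005, 0.0004, 0, 0, 0, 30, 0, 0.001, 0.0004, 0, 0, 0, 30, 0, 0.0015, 0.0004, 0, 0, 0, 30, 0, 0.002, 0.0004, 0, 0, 0, 30, 0, 0.0025, 0.0004, 0, 0, 0, 30, 0, 0.003, 0.0004, 0, 0, 0, 30, 0, 0.0035, 0.0004, 0, 0, 0, 30, 0, 0.004, 0.0004, 0, 0, 0, 30, 0, 0.004, 0.0004, 0, 0, 0])

```text
clock: 19.25
position: [0.5099, 0.1367, 0.0456]
ee_rot: [0.006, 1.0, 0.0, -0.0]
ft_force: [0.4, -1.1, -4.9]
grip_width: 0.496
grasp_force: 41.9
```

step_arm(commands=[30, 0, 0.0005, 0, 0, 0, 0, 30, 0, 0.001, 0, 0, 0, 0, 30, 0, 0.0015, 0, 0, 0, 0, 30, 0, 0.002, 0, 0, 0, 0, 30, 0, 0.0025, 0, 0, 0, 0, 30, 0, 0.003, 0, 0, 0, 0, 30, 0, 0.003, 0, 0, 0, 0, 30, 0, 0.003, 0, 0, 0, 0, 30, 0, 0.003, 0, 0, 0, 0, 30, 0, 0.003, 0, 0, 0, 0])

```text
clock: 20.5
position: [0.5101, 0.1383, 0.0457]
ee_rot: [0.006, 1.0, 0.0, -0.0]
ft_force: [0.6, 0.1, -5.8]
grip_width: 0.498
grasp_force: 41.6
```

step_arm(commands=[30, 0, 0.0005, 0, 0, 0, 0, 30, 0, 0.001, 0, 0, 0, 0, 30, 0, 0.0015, 0, 0, 0, 0, 30, 0, 0.002, 0, 0, 0, 0, 30, 0, 0.0025, 0, 0, 0, 0, 30, 0, 0.003, 0, 0, 0, 0, 30, 0, 0.003, 0, 0, 0, 0, 30, 0, 0.003, 0, 0, 0, 0, 30, 0, 0.003, 0, 0, 0, 0, 30, 0, 0.003, 0, 0, 0, 0])

```text
clock: 21.75
position: [0.5101, 0.1401, 0.0457]
ee_rot: [0.006, 1.0, 0.0, -0.0]
ft_force: [-0.4, 0.7, -6.4]
grip_width: 0.492
grasp_force: 41.6
```

step_arm(commands=[30, 0, 0.0005, -0.0002, 0, 0, 0, 30, 0, 0.001, -0.0002, 0, 0, 0, 30, 0, 0.0015, -0.0002, 0, 0, 0, 30, 0, 0.002, -0.0002, 0, 0, 0, 30, 0, 0.0025, -0.0002, 0, 0, 0, 30, 0, 0.003, -0.0002, 0, 0, 0, 30, 0, 0.003, -0.0002, 0, 0, 0, 30, 0, 0.003, -0.0002, 0, 0, 0, 30, 0, 0.003, -0.0002, 0, 0, 0, 30, 0, 0.003, -0.0002, 0, 0, 0])

```text
clock: 23.0
position: [0.5101, 0.1419, 0.0456]
ee_rot: [0.006, 1.0, 0.0, -0.0]
ft_force: [0.2, 0.3, -6.5]
grip_width: 0.496
grasp_force: 41.6
```

step_arm(commands=[30, 0, 0.0005, 0, 0, 0, 0, 30, 0, 0.001, 0, 0, 0, 0, 30, 0, 0.0015, 0, 0, 0, 0, 30, 0, 0.002, 0, 0, 0, 0, 30, 0, 0.0025, 0, 0, 0, 0, 30, 0, 0.003, 0, 0, 0, 0, 30, 0, 0.003, 0, 0, 0, 0, 30, 0, 0.003, 0, 0, 0, 0, 30, 0, 0.003, 0, 0, 0, 0, 30, 0, 0.003, 0, 0, 0, 0])

```text
clock: 24.25
position: [0.5102, 0.1428, 0.0457]
ee_rot: [0.006, 1.0, -0.0, -0.0]
ft_force: [-0.9, -5.6, -2.4]
grip_width: 0.497
grasp_force: 42.0
```

step_arm(commands=[30, 0, 0.0004, 0, 0, 0, 0, 30, 0, 0.0008, 0, 0, 0, 0, 30, 0, 0.0008, 0, 0, 0, 0, 30, 0, 0.0008, 0, 0, 0, 0, 30, 0, 0.0008, 0, 0, 0, 0, 30, 0, 0.0008, 0, 0, 0, 0, 30, 0, 0.0008, 0, 0, 0, 0, 30, 0, 0.0008, 0, 0, 0, 0, 30, 0, 0.0008, 0, 0, 0, 0, 30, 0, 0.0008, 0, 0, 0, 0])

```text
clock: 25.5
position: [0.5102, 0.1428, 0.0457]
ee_rot: [0.007, 1.0, -0.001, -0.0]
ft_force: [-0.6, -6.1, -0.9]
grip_width: 0.499
grasp_force: 42.1
```

step_arm(commands=[30, 0, 0.0003, 0, 0, 0, 0, 30, 0, 0.0006, 0, 0, 0, 0, 30, 0, 0.0008, 0, 0, 0, 0, 30, 0, 0.0008, 0, 0, 0, 0, 30, 0, 0.0008, 0, 0, 0, 0, 30, 0, 0.0008, 0, 0, 0, 0, 30, 0, 0.0008, 0, 0, 0, 0, 30, 0, 0.0008, 0, 0, 0, 0, 30, 0, 0.0008, 0, 0, 0, 0, 30, 0, 0.0008, 0, 0, 0, 0])

```text
clock: 26.75
position: [0.5103, 0.1429, 0.0458]
ee_rot: [0.007, 1.0, -0.001, -0.0]
ft_force: [-2.0, -7.6, -0.6]
grip_width: 0.497
grasp_force: 42.2
```

step_arm(commands=[30, 0, -0.001, 0, 0, 0, 0, 30, 0, -0.002, 0, 0, 0, 0, 30, 0, -0.002, 0, 0, 0, 0, 80, 0, -0.002, 0, 0, 0, 0, 80, 0, -0.002, 0, 0, 0, 0, 80, 0, -0.002, 0, 0, 0, 0, 80, 0, -0.002, 0, 0, 0, 0, 80, 0, -0.002, 0, 0, 0, 0, 80, 0, -0.002, 0, 0, 0, 0, 80, 0, -0.002, 0, 0, 0, 0])

```text
clock: 28.0
position: [0.5101, 0.1435, 0.0456]
ee_rot: [0.006, 1.0, 0.0, -0.0]
ft_force: [0.2, -0.2, 0.3]
grip_width: 0.936
grasp_force: 0.0
```

step_arm(commands=[85, 0, 0, 0.03, 0, 0, 0, 85, 0, 0, 0.08, 0, 0, 0, 85, 0, 0, 0.14, 0, 0, 0, 85, 0, 0, 0.2, 0, 0, 0, 85, 0, 0, 0.26, 0, 0, 0, 85, 0, 0, 0.3, 0, 0, 0, 85, 0, 0, 0.3, 0, 0, 0, 85, 0, 0, 0.3, 0, 0, 0, 85, 0, 0, 0.3, 0, 0, 0, 85, 0, 0, 0.3, 0, 0, 0])

```text
clock: 29.25
position: [0.5098, 0.1433, 0.225]
ee_rot: [0.006, 1.0, -0.0, -0.0]
ft_force: [-0.0, -0.6, 0.3]
grip_width: 0.998
grasp_force: 0.0
```

```bash
python3 - <<'E'
from h import *
import cv2
np.set_printoptions(precision=4,suppress=True)
o=get_obs();print(o["position"],o["ft_force"],o["clock"])
rgb=camera("wrist");cv2.imwrite("pics/w7.png",rgb[:,:,::-1]);g=cv2.cvtColor(rgb,cv2.COLOR_RGB2HSV)
m=cv2.inRange(g,(12,110,60),(32,255,255));n,l,s,c=cv2.connectedComponentsWithStats(m)
for i in range(1,n):
    if s[i,4]>8:print("brass",s[i],c[i],"z.092:",back("wrist",c[i],.092,o)[:2],"z.04:",back("wrist",c[i],.04,o)[:2],"z.019",back("wrist",c[i],.019,o)[:2])
# gate: sample along predicted closed-leaf vs. open-leaf tops
f=np.array([.009,1,0]);nn=np.array([-1,.009,0]);L=np.array([.503,.005,0])
v=cv2.cvtColor(rgb,cv2.COLOR_RGB2GRAY)
for y in (.02,.0,-.02):
    a=[proj("wrist",L+f*x+nn*y+[0,0,.039],o) for x in np.arange(-.02,.021,.002)]
    print(y,[int(v[int(round(q[1])),int(round(q[0]))]) if 0<=q[1]<384 and 0<=q[0]<512 else -1 for q in a])
E
```

```text
[0.5098 0.1433 0.225 ] [-0.0219 -0.5952  0.2673] 29.25
brass [119 126   9   7  11] [122.2727 128.0909] z.092: [0.4616 0.0241] z.04: [0.4655 0.0033] z.019 [ 0.4671 -0.005 ]
brass [128 130   5   9  16] [130.875 134.25 ] z.092: [0.4672 0.0313] z.04: [0.4722 0.0118] z.019 [0.4742 0.004 ]
brass [291 155  15  16 124] [296.3306 162.4113] z.092: [0.4953 0.1847] z.04: [0.5051 0.1916] z.019 [0.5091 0.1945]
brass [316 159  22   7 133] [326.5789 162.4737] z.092: [0.4957 0.2133] z.04: [0.5056 0.2252] z.019 [0.5096 0.23  ]
brass [247 172  11  11  87] [251.908  176.8161] z.092: [0.5088 0.1425] z.04: [0.5209 0.1422] z.019 [0.5258 0.1421]
0.02 [227, 228, 227, 228, 228, 227, 228, 227, 228, 228, 223, 188, 126, 132, 130, 131, 131, 143, 137, 232, 229]
0.0 [226, 226, 225, 226, 226, 226, 226, 226, 227, 219, 224, 185, 128, 131, 128, 129, 132, 140, 138, 231, 228]
-0.02 [145, 144, 143, 146, 143, 147, 144, 145, 135, 163, 225, 180, 125, 128, 128, 128, 127, 144, 144, 144, 144]
```

```bash
python3 -c "
from workcell import *
print(hand_in())"
```

```text
the job is handed in; nothing more can be done
None
```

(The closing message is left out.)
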